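# Switch a bench over at its push-to-turn changeover isolator

## Robot

A 6-joint arm with a two-finger parallel gripper is mounted at the origin on the work surface. World frame = base frame: x ahead of the robot, y to its left, z up, the work surface at z = 0. Lengths are in m, angles in degrees, forces in N, time in s.
With the tool pointing down it reaches from about 0.375 to 0.9 m from the base axis. Payload 3.1 kg.
Tool frame: the origin (TCP) lies midway between the tips of the shut fingers; the grasp point (between the pads) lies 19 mm behind it (r.grip_point_offset is the distance from the TCP to the grasp point, in m); z points along the fingers, y is the line along which they close (so a half turn about z gives the same grasp; the last joint's range is limited). The gripper opens to 87 mm and grips with 3 to 60 N. Pads are 19 mm wide; open, the fingers measure 117 mm over their backs; the gripper's body (75 mm by 190 mm) begins 51 mm behind the grasp point.
Start: joints at [-80.816, 30.224, 82.088, -0, 67.689, -10.227], TCP at [0.208, -0.589, 0.223] pointing down, gripper open.
Joint ranges: [-176.69, 176.69], [-43.24, 126.21], [12.49, 139.97], [-82, 262], [0, 151.66], [-163.58, 163.58]. Speed limits (degrees/s): [159.86, 159.86, 180, 180, 180, 180].

## Interface

Orientations are given as [roll, pitch, yaw] about the fixed x, y, z axes, in that order (R = Rz(yaw) Ry(pitch) Rx(roll)).
In Python, from bench import r, solver, vision, status gives the robot as it stands. The module is installed in compiled form; this text tells all that it offers. Calls block until the motion is done:
- r.goto(position, orientation): joint-space move of the TCP to a pose.
- r.line_to(position, attitude=None, v=0.15): straight line of the TCP; attitude=None keeps the orientation; v is the mean speed in m/s.
- r.movej(angles): joint-space move.
- r.open_gripper() and r.clamp(newtons=None): open the fingers fully, or close them until they stop; newtons is the grip in N (None keeps the last).
- r.hold(seconds).
- solver.solve_ik(position, orientation): joint angles nearest the present ones, or None.
- vision.capture(name): name is "scene" or "top"; returns (picture, depth): 480x640x3 uint8, blue, green, red; 480x640 float32, m along the optical axis (not along the pixel's ray), 0 where there is no reading.
- vision.camera_info(name): a dict with "camera_matrix" (3x3 intrinsics, pixels), "rvec" (rotation vector, rad) and "tvec" (3), from world to camera coordinates, as OpenCV has them. Camera axes: x right, y down, z forward; pixel columns grow to the right and rows downward; lengths in m; the calibration is good to about 2 mm. A picture is of the moment at which its call begins. camera_info takes no time and is no camera call.
A pose or a line that the arm cannot do raises r.Unreachable and nothing moves.
- r.finish_job(): hands the job in; it is judged then, once.
Readings, each from a call of its own:
- status.current_time(): time.
- status.current_joint_positions(): joint angles.
- status.current_qd(): joint speeds.
- status.current_joint_torque(): joint torques, N m.
- status.current_tcp_pos(): TCP position.
- status.current_orientation(): TCP orientation.
- status.current_ft_force(): force on the tool from outside, world axes, zero at the start.
- status.current_wrist_torque(): the same for the moment, N m.
- status.current_width(): opening from 0.0 (shut) to 1.0 (fully open).
- status.current_grip_force(): force on a finger pad.
Only numpy, scipy, OpenCV 4.12 (cv2) and the standard library are available. Lean on these libraries where they do the work, as an engineer would, in place of code of your own. Each camera call takes 0.05 s, during which the arm holds its last target. There are 200 camera calls.

## Task

Switch this workbench over to its second supply at the changeover isolator, the sloping box with the long bar handle whose pointed nose now faces the single-bar mark: turn the handle to the off mark (the ring at the top of the slope), let go of it there for at least a second so that the contacts rest open, then turn it on to the double-bar mark and let go. The handle is locked in each position: it must be pushed in slowly, straight at the sloping face, until it is felt to meet its stop, and kept in there while it turns, without ramming it into the stop, and once let go it must spring fully back out with its nose on the mark. Leave the round-knob box and everything lying about where they are.

Things in the scene. Friction and masses are not known exactly. Their poses are not given: they have to be found in the camera images.
- changeover: The changeover isolator: grey box 190 x 200 x 60 mm sloped 30 degrees on a steel foot plate 170 x 200, fixed to the bench; it can stand left or right of the round-knob box. Origin: centre of the foot plate's underside, on the bench. z up, x level from the low front edge to the high rear edge. In this frame the face's outward normal is (-0.5, 0, 0.866), its up-slope direction (0.866, 0, 0.5)
- face (a point): centre of the sloping face, at (-15, 0, 126) mm in the box's frame; the handle turns about the outward normal through it
- mark_ring (a point): off mark: a raised white ring 16 mm across on the face, 80 mm up-slope of its centre
- mark_one (a point): first-supply mark: one raised white bar 22 mm long, 84 mm from the face's centre on the box's +y side
- mark_two (a point): second-supply mark: two raised white bars side by side, 84 mm from the face's centre on the box's -y side
- handle (a joint): handle angle about the outward normal, counter-clockwise positive facing it: 0 nose on the ring (off), +1.571 on the single bar (start), -1.571 on the double bar. A detent pulls it to the nearest of these with up to 0.3 N m, tipping over half-way. Sprung out, a lock allows about 0.1 of play. End stops 0.08 past the outer two
- handle_grip (a point): point on the turning axis inside the black bar, 57 mm outward of the face when sprung out; x towards the nose, z outward. Bar: 20 wide, 62 mm from axis to pointed nose, 35 to blunt end; top 11 outward of this point, foot 21 inward, standing on a disc 72 across, 10 thick that moves with it (underside 26 off the face). It goes in against a spring: about 6 N at first, +0.25 N per mm
- handle_nose (a point): top of the tip of the handle's pointed nose. The push that frees the lock differs every time, 5 to 19 mm, and cannot be seen; a hard stop follows 2 mm later; over some 40 N of push there is ramming. Let go between marks, the detent turns it on and it springs out there. So push in slowly (15 mm/s) until the force jumps, hold 15 to 25 N while it turns
- feeder: The neighbouring box, the same size and slope, with only a round ribbed black knob 76 across. Fixed; to be left alone. Origin as for the changeover box.
- round_knob (a joint): Angle of the round knob on the neighbouring box, 0 at the start; turns freely, must stay.
- screwdriver: screwdriver, 200 long, lying on the bench (bystander); origin at the centre of its underside, sizes in mm
- tape: cardboard tape roll, 100 across, 45 high, flat on the bench (bystander); origin at the centre of its underside, sizes in mm
- wrench: flat steel wrench, 180 long, lying (bystander); origin at the centre of its underside, sizes in mm
- spray_can: blue can, 58 across, 150 high, standing (bystander); origin at the centre of its underside, sizes in mm
- tray: open red tray 150 x 110 x 50 (bystander); origin at the centre of its underside, sizes in mm
- cup: grey open cup, 76 across, 90 high, standing (bystander); origin at the centre of its underside, sizes in mm
- hammer: hammer with wooden shaft, 280 long, lying (bystander); origin at the centre of its underside, sizes in mm

How it is judged:
By the outcome, as a careful person would: the job done as asked, in the order asked, and still so for the second after the job is handed in, with the robot touching nothing.
It also fails if it takes over 67 s, if anything falls off the work surface, if the arm or the gripper's body presses on something with over 40 N, if the wrist force passes 120 N, or if a joint passes its speed limit or range.

## Working session

There is one attempt and no reset: what is moved stays moved. The work goes in short steps, each a Python script; the robot and the scene stay as the last script left them, time stands still between calls to the robot, and variables do not carry over. Pictures are saved under pics/ and viewed, at most 10 in all, crops included, and the job is handed in when it is done.

```bash
mkdir -p pics
python3 - <<'E'
from bench import r, solver, vision, status
import cv2, numpy as np
for n in ("scene","top"):
    p,d=vision.capture(n); cv2.imwrite(f"pics/{n}0.png",p); np.savez(f"{n}0.npz",p=p,d=d)
    i=vision.camera_info(n); R=cv2.Rodrigues(np.array(i["rvec"],float))[0]
    print(n,np.array(i["camera_matrix"]).tolist(),(-R.T@np.array(i["tvec"]).ravel()).round(3),R[2].round(3),(d>0).mean())
print(status.current_time(),status.current_ft_force())
E
```

```text
scene [[539.3481648363389, 0.0, 322.8720533280092], [0.0, 539.3481648363389, 238.6072322135914], [0.0, 0.0, 1.0]] [ 1.23  -0.4    1.286] [-0.521  0.263 -0.812] 0.9959765625
top [[602.1055205937488, 0.0, 310.3791500736779], [0.0, 602.1055205937488, 246.00654693026257], [0.0, 0.0, 1.0]] [ 0.275 -0.006  1.672] [ 0.143 -0.001 -0.99 ] 0.9959895833333333
0.1 [-0.69679209  0.29932115 -0.47297766]
```

View pics/scene0.png

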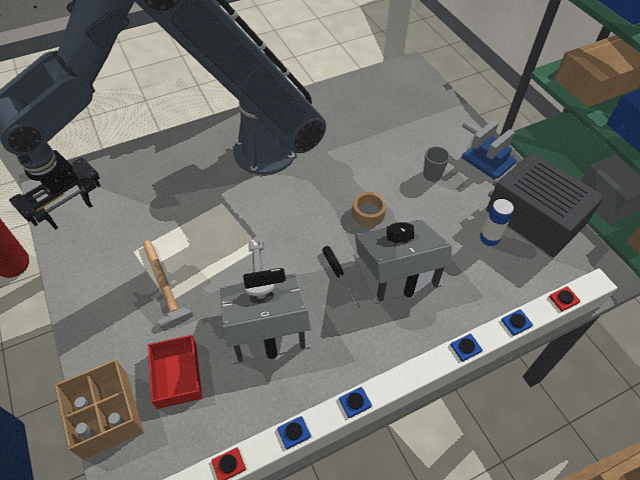

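View pics/top0.png

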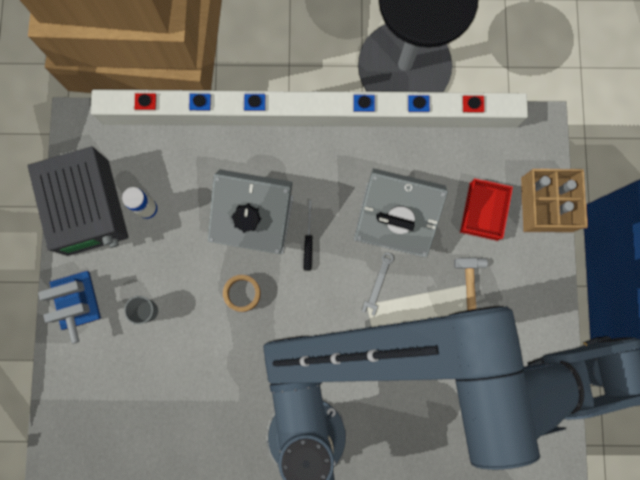

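The scene view shows the changeover at about (265,300), with its black bar handle at (265,278) and its ring mark at (265,314). The top view shows it at (402,212), with the ring at (408,187), the double bar at (433,224) and the handle at (395,220). The round-knob box is at (250,212).

```bash
cat > loc.py <<'E'
import cv2, numpy as np
from bench import vision
def cam(n):
    i=vision.camera_info(n); return np.array(i["camera_matrix"]),cv2.Rodrigues(np.array(i["rvec"],float))[0],np.array(i["tvec"],float).ravel()
def cloud(n,d):
    K,R,t=cam(n); v,u=np.mgrid[:480,:640]
    return ((np.dstack([(u-K[0,2])/K[0,0],(v-K[1,2])/K[1,1],np.ones_like(d)])*d[...,None]-t)@R)
def ray(n,uv,p0,nrm):
    K,R,t=cam(n); c=-R.T@t; w=R.T@np.array([(uv[0]-K[0,2])/K[0,0],(uv[1]-K[1,2])/K[1,1],1]); return c+w*((p0-c)@nrm)/(w@nrm)
E
python3 - <<'E'
from loc import *
for n,(x0,x1,y0,y1) in dict(top=(350,455,160,262),scene=(212,318,262,335)).items():
    f=np.load(f"{n}0.npz"); p,d=f["p"],f["d"]; W=cloud(n,d)
    m=np.zeros((480,640),bool); m[y0:y1,x0:x1]=1
    m&=(W[...,2]>.06)&(W[...,2]<.2)&(d>0)
    P=W[m]; px=np.argwhere(m); rng=np.random.default_rng(0); best=0
    for _ in range(500):
        a=P[rng.choice(len(P),3)]; k=np.cross(a[1]-a[0],a[2]-a[0]); l=np.linalg.norm(k)
        if l<1e-5: continue
        k/=l
        if abs(k[2]-.866)>.06 and abs(k[2]+.866)>.06: continue
        q=abs((P-a[0])@k)<.003
        if q.sum()>best: best=q.sum(); I=q
    for _ in range(3):
        c=P[I].mean(0); k=np.linalg.svd(P[I]-c)[2][2]; k*=np.sign(k[2]); I=abs((P-c)@k)<.004
    h=np.array([-k[0],-k[1],0]); yaw=np.arctan2(h[1],h[0]); 
    X=np.array([np.cos(yaw),np.sin(yaw),0]); Y=np.array([-X[1],X[0],0]); N=-.5*X+.866*Y*0+np.array([0,0,.866]); U=.866*X+np.array([0,0,.5])
    ab=np.c_[(P[I]-c)@U,(P[I]-c)@Y]
    rc=cv2.minAreaRect((ab*1000).astype(np.float32)); 
    fc=c+U*rc[0][0]/1000+Y*rc[0][1]/1000
    print(n,I.sum(),"normal",k.round(4),"yaw",np.degrees(yaw).round(2),"rect",np.round(rc[1],1),round(rc[2],2),"centre",fc.round(4), "off-normal of fitted plane ht", )
    # white marks, expressed in face plane
    g=p.min(2); mm=(g>np.percentile(g[m],50)+35)&m
    N_,l,s,ce=cv2.connectedComponentsWithStats(mm.astype(np.uint8))
    for i in range(1,N_):
        if s[i,4]>=4:
            w=ray(n,ce[i],fc,k); print("  blob",ce[i].round(1),s[i,4],"u,y",((w-fc)@U).round(4),((w-fc)@Y).round(4))
    cv2.imwrite(f"pics/{n}crop.png",cv2.resize(p[y0:y1,x0:x1],None,fx=6,fy=6))
E
```

```text
top 3432 normal [-0.4871  0.1123  0.8661] yaw -12.99 rect [200.  190.9] 89.7 centre [ 0.5792 -0.2402  0.1271] off-normal of fitted plane ht
  blob [406.1 186.9] 15 u,y 0.0797 0.0048
  blob [410.4 187.5] 10 u,y 0.0806 -0.0063
  blob [367.9 208.4] 15 u,y 0.0004 0.0859
  blob [402.2 212.7] 188 u,y 0.0103 -0.0034
  blob [432.7 221.2] 20 u,y 0.0064 -0.0856
  blob [397.  229.6] 88 u,y -0.0384 -0.0022
  blob [433.3 227. ] 7 u,y -0.0086 -0.0914
scene 2677 normal [-0.4834  0.1148  0.8679] yaw -13.36 rect [193.2 199.1] 0.08 centre [ 0.5812 -0.2413  0.1292] off-normal of fitted plane ht
  blob [277.5 269. ] 4 u,y -0.1313 0.0573
  blob [272.5 270. ] 4 u,y -0.131 0.0437
  blob [261.  288.8] 161 u,y -0.0424 0.0043
  blob [294.9 289.7] 15 u,y -0.0056 0.0854
  blob [225.5 301.5] 11 u,y -0.0138 -0.0861
  blob [226.5 304.4] 18 u,y 0.0011 -0.0843
  blob [303.  306.4] 9 u,y 0.0782 0.092
  blob [264.5 313.2] 23 u,y 0.0743 0.0013
  blob [289.8 312.4] 31 u,y 0.0922 0.0585
  blob [253.2 319.8] 4 u,y 0.0924 -0.0265
  blob [259.  318.4] 7 u,y 0.0917 -0.0132
  blob [225.7 321.6] 7 u,y 0.077 -0.0889
  blob [247.5 321. ] 4 u,y 0.0928 -0.0397
```

View pics/topcrop.png

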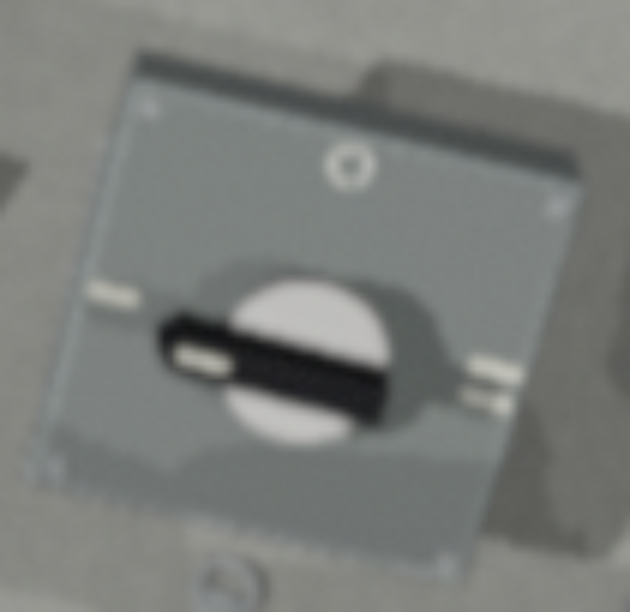

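The crop confirms the pose. The nose and its white stripe point at the single bar on the left, the ring is at the top and the double bar is on the right. The box yaw is about -13.1° and the face centre about (0.580, -0.241, 0.126). Next I check IK for the turn.

```bash
cat > h.py <<'E'
import numpy as np
from scipy.spatial.transform import Rotation as Ro
from bench import r, solver, vision, status
yaw=np.radians(-13.1); X=np.array([np.cos(yaw),np.sin(yaw),0]); Y=np.array([-X[1],X[0],0]); Z=np.array([0,0,1.])
N=-.5*X+.866*Z; N/=np.linalg.norm(N); U=np.cross(Y,N)
F=np.array([.5799,-.2407,.1265]); LIFT=.004   # face centre; grasp height above handle_grip
G0=r.grip_point_offset
def att(deg,s=1):
    a=np.radians(deg); n=s*(np.cos(a)*U+np.sin(a)*Y)
    return Ro.from_matrix(np.c_[n,np.cross(-N,n),-N]).as_euler("xyz",degrees=True)
def tcp(out,off=np.zeros(3)): # out: outward travel from nominal grasp, m
    return F+N*(.057+LIFT-G0+out)+off
E
python3 - <<'E'
from h import *
print(N,U,G0,status.current_time())
for s in (1,-1):
    for a in (90,45,0,-45,-90):
        for o in (.12,-.02):
            q=solver.solve_ik(tcp(o),att(a,s)); print(s,a,o,None if q is None else np.round(q,1))
E
```

```text
[-0.4869987   0.11332815  0.86601905] [ 0.84348174 -0.19628435  0.500011  ] 0.0187 0.1
1 90 0.12 [-44.2  12.4 112.3  28.9  32.3 -52.6]
1 90 -0.02 [-39.6  29.7 110.6  47.   17.7 -69. ]
1 45 0.12 [-44.2  12.4 112.3  28.9  32.3  -7.6]
1 45 -0.02 [-39.6  29.7 110.6  47.   17.7 -24. ]
1 0 0.12 [-44.2  12.4 112.3  28.9  32.3  37.4]
1 0 -0.02 [-39.6  29.7 110.6  47.   17.7  21. ]
1 -45 0.12 [-44.2  12.4 112.3  28.9  32.3  82.4]
1 -45 -0.02 [-39.6  29.7 110.6  47.   17.7  66. ]
1 -90 0.12 [-44.2  12.4 112.3  28.9  32.3 127.4]
1 -90 -0.02 [-39.6  29.7 110.6  47.   17.7 111. ]
-1 90 0.12 [-44.2  12.4 112.3  28.9  32.3 127.4]
-1 90 -0.02 [-39.6  29.7 110.6  47.   17.7 111. ]
-1 45 0.12 None
-1 45 -0.02 [-39.6  29.7 110.6  47.   17.7 156. ]
-1 0 0.12 [ -44.2   12.4  112.3   28.9   32.3 -142.6]
-1 0 -0.02 [ -39.6   29.7  110.6   47.    17.7 -159. ]
-1 -45 0.12 [-44.2  12.4 112.3  28.9  32.3 -97.6]
-1 -45 -0.02 [ -39.6   29.7  110.6   47.    17.7 -114. ]
-1 -90 0.12 [-44.2  12.4 112.3  28.9  32.3 -52.6]
-1 -90 -0.02 [-39.6  29.7 110.6  47.   17.7 -69. ]
```

Run:
```python
from h import *
r.line_to([.208,-.589,.38],v=.25)
r.goto(tcp(.12),att(90)); r.hold(.3); print("t",status.current_time(),status.current_ft_force())
f0=np.mean([status.current_ft_force() for _ in range(5)],0); np.save("f0.npy",f0)
r.line_to(tcp(.0),att(90),v=.1); print("f",np.array(status.current_ft_force())-f0,status.current_time())
r.clamp(45); r.hold(.2)
print(status.current_width()*87,status.current_grip_force(),(np.array(status.current_ft_force())-f0).round(2),np.array(status.current_wrist_torque()).round(2),status.current_time())
print(np.array(status.current_tcp_pos())-tcp(0))
import cv2
p,d=vision.capture("scene"); cv2.imwrite("pics/s1.png",cv2.resize(p[200:380,150:390],None,fx=3.3,fy=3.3))
```

```text
t 2.9333 [0.1299626  0.21244406 0.59542779]
f [-0.24577675  0.18809509 -0.04557599] 4.2833
19.82438318711128 44.99947423115373 [-5.03 -1.4  -0.76] [-0.15  1.14 -0.23] 5.575
[-0.00081207  0.00024609 -0.00050729]
```

View pics/s1.png

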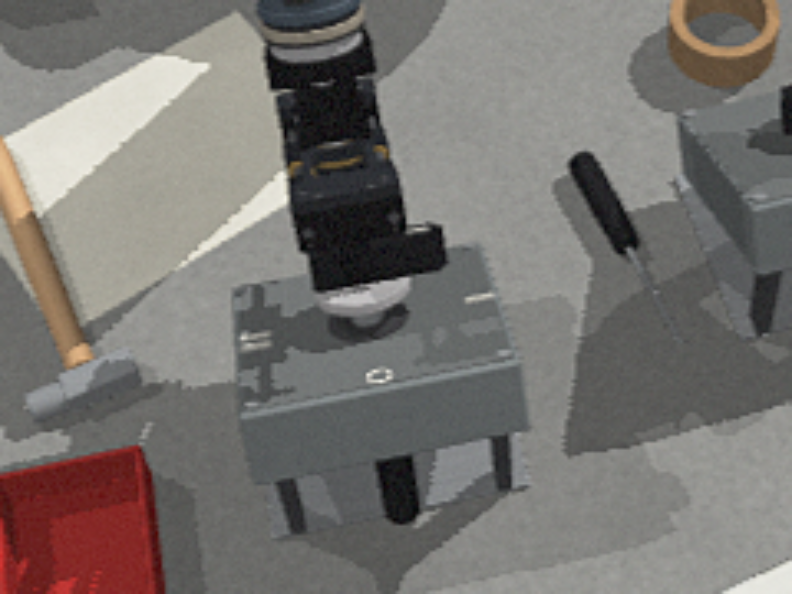

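Gripped cleanly: the bar fills the pads at 19.8 mm, and the picture shows the fingers straddling the bar at crop (365,255). Now the push, the turn to the ring, easing out and release.

```bash
cat > turn.py <<'E'
from h import *
f0=np.load("f0.npy"); 
def F3(): return np.mean([status.current_ft_force() for _ in range(3)],0)-f0
def fn(): return F3()@N
def step(out,a,off):
    q=solver.solve_ik(tcp(out,off),att(a)); assert q is not None; r.movej(q)
def turn(a0,a1,off):
    out=0.; log=[]
    while out>-.0245:
        out-=.0007; r.line_to(tcp(out,off),att(a0),v=.010); f=fn(); log.append(round(f,1))
        if f>16: break
    print("push",log,"out",out,"t",status.current_time())
    if not 16<f<32: print("ABORT push"); return None
    r.hold(.15); a=a0; log=[]; n=0
    while abs(a-a1)>1e-6:
        f3=F3(); f=f3@N; t=np.array(status.current_wrist_torque())@N
        lat=f3-f*N
        if n%3==0: log.append((round(a),round(f,1),np.round([lat@U,lat@Y],1).tolist(),round(t,2)))
        if f>34 or abs(t)>4: print("STOP",a,f,t); break
        if f<18: out-=.0003
        if f<15: out-=.0004
        if f>22: out+=.0004
        off=off+np.clip(lat*2e-5,-.0002,.0002)
        a+=np.clip(a1-a,-3,3); step(out,a,off); n+=1
    r.hold(.2); print(*log,sep="\n"); print("end",a,out,fn(),off,status.current_time())
    return a,out,off
def release(out,a,off):
    r.line_to(tcp(0,off),att(a),v=.03); r.hold(.2)
    print("eased",F3().round(1),np.array(status.current_wrist_torque()).round(2)@N,status.current_time())
    r.open_gripper(); r.line_to(tcp(.09,off),att(a),v=.12)
E
python3 - <<'E'
from turn import *
import cv2
d=np.array(status.current_tcp_pos())-tcp(0); off=d-(d@N)*N
r.clamp(60)
v=turn(90,0,off)
if v and v[0]==0:
    np.save("off.npy",v[2]); release(v[1],v[0],v[2]); r.hold(.5); print(status.current_time())
for n in ("scene","top"):
    p,_=vision.capture(n); cv2.imwrite(f"pics/{n}2.png",p); np.save(f"{n}2d.npy",_)
a=cv2.imread("pics/scene2.png")[235:345,190:340]; b=cv2.imread("pics/top2.png")[155:265,335:485]
cv2.imwrite("pics/both2.png",np.hstack([cv2.resize(x,(400,293),interpolation=cv2.INTER_CUBIC) for x in (a,b)]))
E
```

```text
push [np.float64(5.4), np.float64(6.5), np.float64(5.8), np.float64(5.9), np.float64(6.8), np.float64(6.4), np.float64(6.7), np.float64(8.1), np.float64(5.9), np.float64(7.4), np.float64(7.6), np.float64(7.9), np.float64(7.5), np.float64(8.1), np.float64(8.7), np.float64(8.2), np.float64(8.5), np.float64(9.4), np.float64(9.5), np.float64(14.2), np.float64(18.7)] out -0.014699999999999993 t 11.1167
(90, np.float64(18.5), [-4.3, -2.8], np.float64(-0.03))
(81, np.float64(18.6), [-4.8, -2.3], np.float64(0.06))
(72, np.float64(18.8), [-3.2, -1.3], np.float64(0.09))
(63, np.float64(20.5), [-3.4, -1.9], np.float64(0.17))
(54, np.float64(19.8), [-3.1, -1.4], np.float64(0.54))
(45, np.float64(20.0), [-3.1, 0.5], np.float64(0.04))
(36, np.float64(19.7), [-3.2, 1.1], np.float64(-0.33))
(27, np.float64(19.8), [-3.9, 0.3], np.float64(-0.22))
(18, np.float64(19.8), [-2.5, 1.5], np.float64(-0.14))
(9, np.float64(19.4), [-2.1, 1.4], np.float64(-0.14))
end 0 -0.014999999999999993 19.387831270746535 [-0.00258085  0.00042872 -0.00150742] 18.9667
eased [4.2 3.9 0.9] -0.006781025790553341 19.8167
22.5
```

View pics/both2.png

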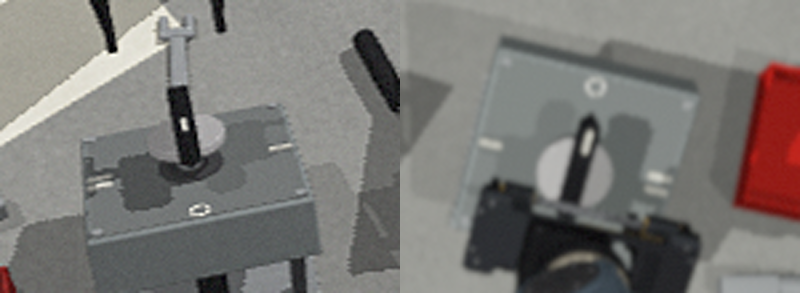

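Handle free with its nose on the ring: in the right crop the tip at (588,120) points at the ring at (596,87). I check that it is fully sprung out using depth, then do the second half.

```bash
cat > chk.py <<'E'
from loc import *; from h import N,F,U,Y
def chk(d):
    W=cloud("scene",d)-F; n,u,y=W@N,W@U,W@Y
    m=(n>.061)&(n<.08)&(np.hypot(u,y)<.075)
    P=np.c_[u[m],y[m]]; ax=np.linalg.svd(P-P.mean(0))[2][0]
    print("bar top n",np.median(n[m]).round(4),m.sum(),"axis deg",np.degrees(np.arctan2(ax[1],ax[0])).round(1),"ctr",P.mean(0).round(4))
E
python3 - <<'E'
from chk import *; chk(np.load("scene2d.npy"))
from turn import *
import cv2
off=np.load("off.npy"); off=off-(off@N)*N
r.line_to(tcp(0,off),att(0),v=.1); r.clamp(60); r.hold(.2); print(F3().round(1),status.current_width()*87,status.current_time())
v=turn(0,-90,off)
if v and v[0]==-90:
    release(v[1],v[0],v[2]); r.hold(.5); print(status.current_time())
for n in ("scene","top"):
    p,d=vision.capture(n); cv2.imwrite(f"pics/{n}3.png",p)
    if n=="scene": chk(d)
a=cv2.imread("pics/scene3.png")[235:345,190:340]; b=cv2.imread("pics/top3.png")[155:265,335:485]
cv2.imwrite("pics/both3.png",np.hstack([cv2.resize(x,(400,293),interpolation=cv2.INTER_CUBIC) for x in (a,b)]))
E
```

```text
bar top n 0.0682 179 axis deg 0.3 ctr [0.021 0.   ]
[ 2.6  4.  -0.1] 19.163100974178526 24.95
push [np.float64(6.2), np.float64(6.1), np.float64(5.4), np.float64(6.4), np.float64(6.6), np.float64(7.0), np.float64(6.5), np.float64(6.7), np.float64(7.5), np.float64(7.0), np.float64(8.1), np.float64(6.9), np.float64(8.4), np.float64(8.1), np.float64(7.9), np.float64(7.7), np.float64(8.4), np.float64(7.7), np.float64(9.5), np.float64(12.8), np.float64(18.1)] out -0.014699999999999993 t 30.2
(0, np.float64(17.8), [-0.7, 4.2], np.float64(-0.01))
(-9, np.float64(19.9), [-0.4, 3.9], np.float64(-0.02))
(-18, np.float64(19.3), [-0.3, 5.0], np.float64(0.02))
(-27, np.float64(18.6), [-0.9, 3.9], np.float64(0.13))
(-36, np.float64(19.6), [1.2, 4.6], np.float64(-0.01))
(-45, np.float64(19.4), [1.2, 4.8], np.float64(-0.17))
(-54, np.float64(18.7), [0.7, 4.8], np.float64(-0.27))
(-63, np.float64(19.4), [0.6, 5.0], np.float64(-0.19))
(-72, np.float64(18.4), [1.0, 4.2], np.float64(-0.21))
(-81, np.float64(19.4), [1.5, 4.8], np.float64(-0.16))
end -90 -0.014999999999999993 18.398978528303395 [-0.0017221   0.00292604 -0.00135131] 38.05
eased [5.  3.7 1.8] -0.0852832456326631 38.9
41.5833
bar top n 0.0676 255 axis deg -89.7 ctr [ 0.0038 -0.0145]
```

View pics/both3.png

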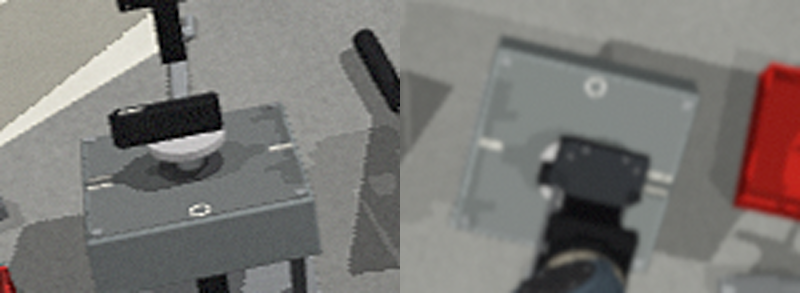

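The nose, with its white stripe at (125,108) in the left crop, is on the double-bar side. The bar is fully out at 67.6 mm and at -89.7°, and the gripper is clear of it.

Run:
```python
from h import *
r.hold(.5); print(status.current_time(),status.current_ft_force(),r.finish_job())
```

```text
the job is handed in; nothing more can be done
42.1833 [ 0.34717016 -0.08320305 -0.12724997] None
```

The bench is switched to its second supply: the handle went to the ring, rested free there for over a second, then went to the double-bar mark, where it sprang fully out; I handed the job in at 42.2 s, but finish_job gave no verdict.

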